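# Break down the trial-leg stacks into their trays

### The job

Take the two stacks of prosthesis parts on the bench apart and put every part away in the white tray lined in its own colour: the blue foot adapter, the pale wooden block, the green rotator, the red tube clamp and the small black pyramid adapter each stand upright and fully down on their tray's floor. Turn the green rotator so that its flat side matches the straight wall of its tray. Set the parts down gently, without dropping them into the trays or tipping any of them over on the way, and let go of everything.

Things in the scene. Friction and masses are not known exactly. Their poses are not given: they have to be found in the camera images.
- foot_adapter: Foot adapter: loose blue disc, 64 mm diameter, 40 mm high, about 0.26 kg, six dark screws round its upper face. Always at the bottom of a stack, standing on the bench. Origin at the centre of the underside, z up along its axis.
- wood_block: Lamination block: loose square block of pale wood, 60 x 60 mm (sides along x and y), 40 mm high, about 0.12 kg, a dark insert at each corner of the top. Always at the bottom of a stack, standing on the bench. Origin at the centre of the underside, z up.
- rotator: Rotator: loose green part, 40 mm high, about 0.14 kg, outline a circle of 48 mm diameter about the z axis with one flat cut at x = +12 mm (the flat faces +x; so 36 mm across from flat to opposite side, centre of that width at x = -6 mm, flat 42 mm long); a dark dot on the top opposite the flat. Stands on the foot adapter or on the wooden block, at any yaw. Origin on the circle's axis at the underside, z up.
- tube_clamp: Tube clamp: loose red cylinder, 46 mm diameter, 40 mm high, about 0.15 kg, with an aluminium ring and dark disc on its top. Stands on the foot adapter or the wooden block, whichever the green part is not on. Origin at the centre of the underside, z up.
- pyramid: Pyramid adapter: loose small black part, cylinder of 28 mm diameter and 34 mm height with a small four-sided stud 10 mm high on top (44 mm in all), about 0.09 kg. At the top of the stack whose bottom is the foot adapter, on the green or the red part. Origin at the centre of the underside, z up.
- blue_tray: Place of the blue foot adapter: round tray lined blue, recess 80 mm diameter (8 mm free all round the part); white plastic, fixed to the bench at any place and yaw; 8 mm high overall: floor 3 mm thick, rim 5 mm wide standing 5 mm above the floor; origin at the centre of the underside, z up.
- wood_tray: Place of the wooden block: square tray lined in pale wood, recess 76 x 76 mm with sides along its x and y (8 mm free all round; the block fits at any of four quarter turns); white plastic, fixed to the bench at any place and yaw; 8 mm high overall: floor 3 mm thick, rim 5 mm wide standing 5 mm above the floor; origin at the centre of the underside, z up.
- green_tray: Place of the green rotator: D-shaped recess lined green, a circle of 57 mm diameter about the origin with a straight wall at x = +15.5 mm, i.e. about 3.5 mm free all round the part. The part drops in only with its own +x (flat) turned to this tray's +x, within about 8 degrees; white plastic, fixed to the bench at any place and yaw; 8 mm high overall: floor 3 mm thick, rim 5 mm wide standing 5 mm above the floor; origin at the centre of the underside, z up.
- red_tray: Place of the red tube clamp: round tray lined red, recess 64 mm diameter (9 mm free all round the part); white plastic, fixed to the bench at any place and yaw; 8 mm high overall: floor 3 mm thick, rim 5 mm wide standing 5 mm above the floor; origin at the centre of the underside, z up.
- black_tray: Place of the black pyramid adapter: small round tray lined black, recess 46 mm diameter (9 mm free all round the part); white plastic, fixed to the bench at any place and yaw; 8 mm high overall: floor 3 mm thick, rim 5 mm wide standing 5 mm above the floor; origin at the centre of the underside, z up.
Not all that is in view belongs to the job. Leave any yellow look-alike of the wood_block alone.

How it is judged:
By the outcome, as a careful person would: the job done as asked, in the order asked, and still so for the second after the job is handed in, with the robot touching nothing.
It also fails if it takes over 125 s, if anything falls off the work surface, if the arm or the gripper's body presses on something with over 40 N, if the wrist force passes 120 N, or if a joint passes its speed limit or range.

### The arm

A 6-joint arm with a two-finger parallel gripper is mounted at the origin on the work surface. World frame = base frame: x ahead of the robot, y to its left, z up, the work surface at z = 0. Lengths are in m, angles in rad, forces in N, time in s.
With the tool pointing down it reaches from about 0.375 to 0.975 m from the base axis. Payload 3.8 kg.
Tool frame: the origin (TCP) lies at the very end of the fingers, on their centre line; the grasp point (between the pads) lies 19 mm behind it; z points along the fingers, y is the line along which they close (so a half turn about z gives the same grasp; the last joint's range is limited). The gripper opens to 88 mm and grips with 3 to 60 N. Pads are 18 mm wide; open, the fingers measure 123 mm over their backs; the gripper's body (75 mm by 187 mm) begins 45 mm behind the grasp point.
Start: joints at [-1.268, 0.264, 1.604, -0, 1.274, -0.037], TCP at [0.225, -0.636, 0.239] pointing down, gripper open.
Joint ranges: [-2.63, 2.63], [-0.94, 2.18], [0.31, 2.57], [-1.31, 4.45], [0, 2.66], [-2.55, 2.55]. Speed limits (rad/s): [2.57, 2.57, 3.14, 3.14, 3.14, 3.14].

### API

Orientations are given as a 3x3 rotation matrix whose columns are the frame's x, y, z axes.
In Python, from bench import manip gives the robot as it stands. Calls block until the motion is done:
- manip.move_to(position, orientation): joint-space move of the TCP to a pose.
- manip.move_linear(position, rate=0.15, frame=None, force_limit=None): straight line of the TCP; frame=None keeps the orientation; rate is the mean speed in m/s. With force_limit (N) it stops when the force on the tool has changed by that much, and returns True; else False.
- manip.move_joints(angles): joint-space move.
- manip.ungrasp() and manip.close(effort=None): open the fingers fully, or close them until they stop; effort is the grip in N (None keeps the last).
- manip.pause(seconds).
- manip.solve_ik(position, orientation): joint angles nearest the present ones, or None.
- manip.read_camera(name): name is "side" or "top"; returns the picture (420x560x3 uint8, blue, green, red); there is no depth.
- manip.camera_model(name): a dict with "fx", "fy", "cx", "cy" (pixels), "distortion" ([k1, k2, p1, p2, k3] as OpenCV has them; the pictures are not rectified), "R" (3x3) and "t" (3): a world point X has camera coordinates R X + t. Camera axes: x right, y down, z forward; pixel columns grow to the right and rows downward; lengths in m; the calibration is good to about 2 mm. A picture is of the moment at which its call begins. camera_model takes no time and is no camera call.
A pose or a line that the arm cannot do raises manip.IKError and nothing moves.
- manip.finish_job(): hands the job in; it is judged then, once.
Readings, each from a call of its own:
- manip.current_time(): time.
- manip.current_joint_positions(): joint angles.
- manip.current_qvel(): joint speeds.
- manip.current_joint_efforts(): joint torques, N m.
- manip.current_eef_pos(): TCP position.
- manip.current_ee_rot(): TCP orientation.
- manip.current_contact_force(): force on the tool from outside, world axes, zero at the start.
- manip.current_wrist_torque(): the same for the moment, N m.
- manip.current_gripper_width(): finger opening in m.
- manip.current_grasp_force(): force on a finger pad.
Only numpy, scipy, OpenCV 4.12 (cv2) and the standard library are available. Lean on these libraries where they do the work, as an engineer would, in place of code of your own. Each camera call takes 0.05 s, during which the arm holds its last target. There are 200 camera calls.

## Working session

There is one attempt and no reset: what is moved stays moved. The work goes in short steps, each a Python script; the robot and the scene stay as the last script left them, time stands still between calls to the robot, and variables do not carry over. Pictures are saved under pics/ and viewed, at most 14 in all, crops included, and the job is handed in when it is done.

```bash
ls; mkdir -p pics
python3 - <<'E'
from bench import manip
import cv2,numpy as np
for n in("top","side"):
    cv2.imwrite(f"pics/{n}0.png",manip.read_camera(n))
    m=manip.camera_model(n);print(n,m,-np.array(m["R"]).T@np.array(m["t"]))
E
```

```text
pics
top {'fx': 498.5396127357784, 'fy': 498.5396127357784, 'cx': 275.58786521499036, 'cy': 204.13490996121735, 'distortion': array([-0.01385659,  0.        ,  0.        ,  0.        ,  0.        ]), 'R': array([[-0.00464979, -0.99983649,  0.01747505],
       [-0.99125575,  0.00230394, -0.13193459],
       [ 0.13187276, -0.01793571, -0.99110438]]), 't': array([0.04803134, 0.57174626, 1.33169469])} [0.39135585 0.07059111 1.3944422 ]
side {'fx': 382.75128126106495, 'fy': 382.75128126106495, 'cx': 275.2847140460138, 'cy': 204.93304189983115, 'distortion': array([0.01629329, 0.        , 0.        , 0.        , 0.        ]), 'R': array([[ 0.92640456, -0.37608793,  0.0182337 ],
       [-0.23983431, -0.62672147, -0.74141736],
       [ 0.29026557,  0.68247935, -0.67079642]]), 't': array([-0.50602839,  0.22849115,  0.70723139])} [ 0.31830211 -0.52978168  0.65304236]
```

View pics/top0.png

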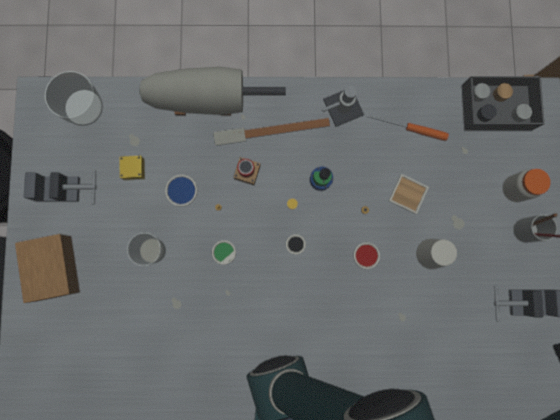

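View pics/side0.png

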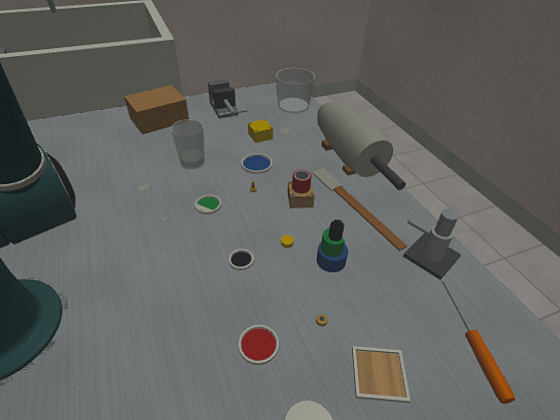

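The candidates in the top view are:
- **Pale block:** the wood block under the red clamp at (247,170). The yellow look-alike at (131,167) is to be left alone.
- **Foot stack:** blue, green and black at (320,178).
- **Trays:** blue (181,190), green (223,252), black (296,244), red (367,255) and wood (409,194).
- **Distractor:** the yellow cap at (292,203).

I'll check these in one close crop.

Run:
```python
import cv2,numpy as np
t=cv2.imread("pics/top0.png");s=cv2.imread("pics/side0.png")
b=lambda im:np.clip(im.astype(float)*1.6,0,255).astype(np.uint8)
def c(im,x,y,r,S): return cv2.resize(b(im[y-r:y+r,x-r:x+r]),(S,S),interpolation=cv2.INTER_CUBIC)
a=np.hstack([c(t,247,168,20,266),c(t,320,178,20,266),c(t,223,252,20,266)])
d=np.hstack([c(s,300,188,30,266),c(s,333,245,30,266),c(t,409,194,25,266)])
cv2.imwrite("pics/crop1.png",np.vstack([a,d]))
```

```text
(no output)
```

View pics/crop1.png

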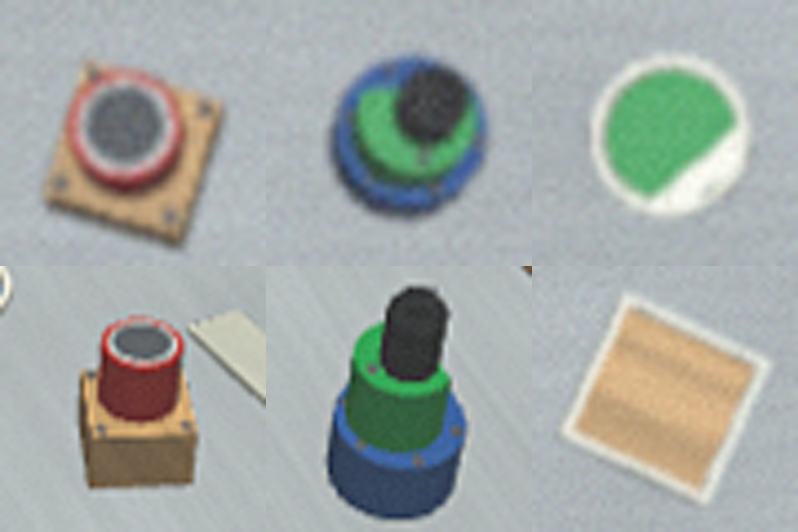

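The crop confirms the layout. The red clamp on wood is at top (247,168). Blue, green and black are at (320,178), with the black part off centre towards the upper right and the green dot facing the robot. Next I'll fit models to the colour labels in both cameras.

```bash
cat > vis.py <<'E'
import cv2,numpy as np
from bench import manip
from scipy.optimize import minimize
S=4
def cam(n):
    m=manip.camera_model(n)
    return np.array([[m["fx"],0,m["cx"]],[0,m["fy"],m["cy"]],[0,0,1.]]),np.array(m["distortion"]),cv2.Rodrigues(np.array(m["R"]))[0],np.array(m["t"],float)
C={n:cam(n) for n in("top","side")}
def proj(n,P):
    K,d,r,t=C[n]; return cv2.projectPoints(np.asarray(P,float).reshape(-1,1,3),r,t,K,d)[0].reshape(-1,2)
def unproj(n,uv,z):
    K,d,r,t=C[n]; R=cv2.Rodrigues(r)[0]; u=cv2.undistortPoints(np.asarray(uv,float).reshape(-1,1,2),K,d).reshape(-1,2)
    D=np.c_[u,np.ones(len(u))]@R; c=-R.T@t
    return (c+D*((z-c[2])/D[:,2])[:,None])[:,:2]
A=np.linspace(0,2*np.pi,72)
circ=lambda r:np.c_[r*np.cos(A),r*np.sin(A)]
def dsh(r,f): p=circ(r); p[:,0]=np.minimum(p[:,0],f); return p
sq=lambda h:np.array([[h,h],[-h,h],[-h,-h],[h,-h]])
OUT=dict(blue=circ(.032),wood=sq(.030),green=dsh(.024,.012),red=circ(.023),black=circ(.014),
 t_blue=circ(.040),t_wood=sq(.038),t_green=dsh(.0285,.0155),t_red=circ(.032),t_black=circ(.023))
def hull3(name,x,y,yaw,z):
    c,s=np.cos(yaw),np.sin(yaw); o=OUT[name]@np.array([[c,s],[-s,c]])+[x,y]
    if name[:2]=="t_": return np.c_[o,np.full(len(o),.003)]
    h=.034 if name=="black" else .04
    P=[np.c_[o,np.full(len(o),z)],np.c_[o,np.full(len(o),z+h)]]
    if name=="black": P.append(np.c_[sq(.005)+[x,y],np.full(4,z+.044)])
    return np.vstack(P)
def colour(img):
    "label image: 1 blue 2 green 3 red 4 black 5 wood"
    i=cv2.GaussianBlur(img,(0,0),.6); h,s,v=[a.astype(int) for a in cv2.split(cv2.cvtColor(i,cv2.COLOR_BGR2HSV))]
    L=np.zeros(h.shape,np.uint8); col=s>105
    L[col&(h>98)&(h<125)]=1; L[col&(h>50)&(h<90)]=2; L[col&((h<7)|(h>172))]=3
    L[(v<60)&(s<90)]=4; L[(s>60)&(h>=7)&(h<25)]=5
    return L
LAB=dict(blue=1,green=2,red=3,black=4,wood=5)
def cost(specs,labs,rois):
    e=0
    for n,L in labs.items():
        x0,y0,x1,y1=rois[n]; im=np.zeros(((y1-y0)*S,(x1-x0)*S),np.uint8)
        for nm,x,y,yaw,z in specs:
            q=(proj(n,hull3(nm,x,y,yaw,z))-[x0,y0]+.5)*S-.5
            cv2.fillConvexPoly(im,cv2.convexHull(np.round(q*16).astype(np.int32)),LAB[nm.split("_")[-1]],shift=4)
        e+=np.sum(im!=np.kron(L[y0:y1,x0:x1],np.ones((S,S),np.uint8)))/S**2
    return e
def fit(stack,p0,imgs,yawed):
    "stack: [(name,z)] bottom first; p0 list of x,y,yaw"
    labs={n:colour(i) for n,i in imgs.items()}
    if "red" in [s[0] for s in stack]:   # fill ring/disc of the clamp top
        for L in labs.values(): pass
    p0=np.array(p0,float); free=np.ones(p0.shape,bool)
    for i,(nm,z) in enumerate(stack): free[i,2]=nm in yawed
    sp=lambda p:[(nm,*p[i],z) for i,(nm,z) in enumerate(stack)]
    rois={}
    for n in labs:
        q=np.vstack([proj(n,hull3(*s)) for s in sp(p0)]); a,b=q.min(0).astype(int)-6,q.max(0).astype(int)+7; rois[n]=(*a,*b)
    sc=np.where(np.arange(3)==2,.15,.004)*np.ones(p0.shape)
    def f(v): p=p0.copy(); p[free]+=v*sc[free]; return cost(sp(p),labs,rois)
    k=free.sum(); v=np.zeros(k)
    for _ in range(3):
        r=minimize(f,v,method="Nelder-Mead",options=dict(initial_simplex=np.vstack([v]+[v+e for e in np.eye(k)]),maxfev=700,xatol=.01,fatol=.1)); v=r.x
    p=p0.copy(); p[free]+=v*sc[free]; return p,r.fun
E
cat > loc.py <<'E'
from vis import *
I={n:cv2.imread(f"pics/{n}0.png") for n in C}
for n in I:
    L=colour(I[n]); cv2.imwrite(f"pics/lab_{n}.png",cv2.applyColorMap(L*50,cv2.COLORMAP_JET))
one=lambda uv,z:unproj("top",[uv],z)[0]
for nm,uv,y in(("t_blue",(181,190),0),("t_red",(367,255),0),("t_black",(296,244),0),("t_wood",(409,194),-.3),("t_green",(223,252),-2.5)):
    for cams in(("top",),("side",)):
        p,e=fit([(nm,0)],[[*one(uv,.003),y]],{n:I[n] for n in cams},("t_wood","t_green")); print(nm,cams,p.round(4),round(e,1))
b=one((320,180),.04);g=one((320,178),.08);k=one((325,173),.114)
for cams in(("top",),("side",),("top","side")):
    p,e=fit([("blue",0),("green",.04),("black",.08)],[[*b,0],[*g,.3],[*k,0]],{n:I[n] for n in cams},("green",)); print(cams,p.round(4).tolist(),round(e,1))
w=one((247,170),.04);r=one((246,168),.08)
for cams in(("top",),("side",),("top","side")):
    p,e=fit([("wood",0),("red",.04)],[[*w,-.25],[*r,0]],{n:I[n] for n in cams},("wood",)); print(cams,p.round(4).tolist(),round(e,1))
E
time python3 loc.py
python3 - <<'E'
import cv2,numpy as np
a=cv2.imread("pics/lab_top.png")[130:280,110:440];b=cv2.imread("pics/lab_side.png")[120:420,170:430]
cv2.imwrite("pics/lab.png",np.hstack([cv2.resize(a,(495,225),interpolation=0),cv2.resize(b,None,fx=.75,fy=.75,interpolation=0)]))
E
```

```text
t_blue ('top',) [[0.6183 0.314  0.    ]] 122.6
t_blue ('side',) [[0.6179 0.3243 0.    ]] 72.9
t_red ('top',) [[ 0.4335 -0.2078  0.    ]] 74.9
t_red ('side',) [[ 0.431 -0.202  0.   ]] 84.8
t_black ('top',) [[ 0.4642 -0.0108  0.    ]] 70.9
t_black ('side',) [[ 0.4634 -0.001   0.    ]] 62.9
t_wood ('top',) [[ 0.6064 -0.331  -0.4518]] 78.6
t_wood ('side',) [[ 0.6055 -0.3268 -0.4596]] 95.1
t_green ('top',) [[ 0.4455  0.1879 -2.402 ]] 96.6
t_green ('side',) [[ 0.4416  0.1987 -2.6034]] 61.4
('top',) [[0.6478, -0.0845, 0.0], [0.6473, -0.0807, 0.1766], [0.6467, -0.0837, 0.0]] 220.6
('side',) [[0.6485, -0.0735, 0.0], [0.6453, -0.0755, -0.0668], [0.6444, -0.0783, 0.0]] 204.4
('top', 'side') [[0.6479, -0.0751, 0.0], [0.6448, -0.0764, -0.0435], [0.6436, -0.0805, 0.0]] 484.3
('top',) [[0.6723, 0.1268, -0.3035], [0.6721, 0.1289, 0.0]] 343.7
('side',) [[0.668, 0.1328, -0.3424], [0.6656, 0.1292, 0.0]] 231.6
('top', 'side') [[0.6673, 0.1297, -0.3425], [0.6676, 0.1306, 0.0]] 616.9
real	0m1.988s
user	0m2.399s
sys	0m0.102s
```

View pics/lab.png

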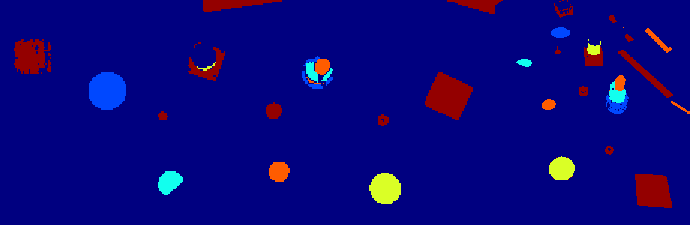

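The label picture is clean, but the fit residuals are too large: a tray should leave under 40 px, and the two cameras disagree by 10 mm. Something is wrong in the fit, so I'll compare it with plain centroids.

Run:
```python
from vis import *
I={n:cv2.imread(f"pics/{n}0.png") for n in C}
for nm,p in dict(t_blue=(.618,.314,0),t_red=(.4335,-.2078,0),t_black=(.464,-.011,0),t_wood=(.606,-.331,-.45),t_green=(.4455,.188,-2.4)).items():
  for n in C:
    L=colour(I[n]); q=proj(n,hull3(nm,*p,0)); c=q.mean(0)
    k,lab,st,ce=cv2.connectedComponentsWithStats((L==LAB[nm[2:]]).astype(np.uint8))
    j=1+np.argmin(np.linalg.norm(ce[1:]-c,axis=1)); print(nm,n,"model",c.round(1),cv2.contourArea(q.astype(np.float32)),"seen",ce[j].round(1),st[j,4],unproj(n,[ce[j]],.003).round(4), "check",unproj(n,proj(n,[[*p[:2],.003]]),.003).round(4))
```

```text
t_blue top model [180.3 189.6] 625.2005924484693 seen [180.9 189.9] 512 [[0.6176 0.3122]] check [[0.618 0.314]]
t_blue side model [257.5 163.6] 360.9754043649882 seen [256.3 162.7] 289 [[0.6167 0.3192]] check [[0.618 0.314]]
t_red top model [366.6 254.6] 413.05770326033235 seen [366.3 255.1] 346 [[ 0.4325 -0.2068]] check [[ 0.4335 -0.2078]]
t_red side model [260.9 345.7] 944.5556033547036 seen [258.2 344. ] 860 [[ 0.4303 -0.2036]] check [[ 0.4335 -0.2078]]
t_black top model [296. 244.] 213.58100366708823 seen [295.3 243.8] 148 [[ 0.4647 -0.0092]] check [[ 0.464 -0.011]]
t_black side model [242.3 261. ] 274.7445064903004 seen [240.7 258.6] 212 [[ 0.463  -0.0035]] check [[ 0.464 -0.011]]
t_wood top model [408.  193.6] 702.9012585729361 seen [408.4 193.4] 634 [[ 0.6064 -0.332 ]] check [[ 0.606 -0.331]]
t_wood side model [381.1 375.1] 1998.1370050217956 seen [379.5 373.6] 1902 [[ 0.6043 -0.3295]] check [[ 0.606 -0.331]]
t_green top model [223.9 250.4] 274.79357082024217 seen [222.3 250.7] 184 [[0.4463 0.1939]] check [[0.4455 0.188 ]]
t_green side model [210.6 205. ] 223.70242477604188 seen [208.9 202.6] 164 [[0.4456 0.2001]] check [[0.4455 0.188 ]]
```

The masks are smaller than the models, so the fit has a flat optimum, and the rim also hides part of the floor. I'll measure each tray by the outer edge of its rim in both cameras and set the thresholds halfway between the real colours.

```bash
cat > tray.py <<'E'
from vis import *
from scipy.optimize import fsolve
T=dict(t_blue=(.618,.314),t_red=(.4335,-.2078),t_black=(.464,-.011),t_wood=(.606,-.331),t_green=(.4455,.192))
OR=dict(t_blue=.045,t_red=.037,t_black=.028,t_green=.0335)
cen=lambda q:(lambda m:np.array([m["m10"],m["m01"]])/m["m00"])(cv2.moments(cv2.convexHull(q.astype(np.float32))))
def tray(n,img,nm,p):
    o=circ(OR[nm]) if nm in OR else sq(.043)@np.array([[np.cos(.45),-np.sin(.45)],[np.sin(.45),np.cos(.45)]])
    H=lambda xy:proj(n,np.vstack([np.c_[o+xy,np.full(len(o),z)] for z in(0,.008)]))
    q=H(np.array(p)); (x0,y0),(x1,y1)=q.min(0).astype(int)-7,q.max(0).astype(int)+8
    c=cv2.resize(img[y0:y1,x0:x1],None,fx=4,fy=4,interpolation=cv2.INTER_CUBIC); lab=cv2.cvtColor(c,cv2.COLOR_BGR2LAB).astype(float)
    bg=np.median(np.vstack([lab[:8].reshape(-1,3),lab[-8:].reshape(-1,3)]),0); d=np.linalg.norm(lab-bg,axis=2)
    m=(d>.5*np.percentile(lab[...,0]-bg[0],97)).astype(np.uint8)
    k=max(cv2.findContours(m,0,cv2.CHAIN_APPROX_NONE)[0],key=cv2.contourArea).reshape(-1,2)
    hull=(cv2.convexHull(k).reshape(-1,2)+.5)/4-.5+[x0,y0]; s=cen(hull)
    return fsolve(lambda v:cen(H(v))-s,p,epsfcn=1e-6), cv2.contourArea(hull.astype(np.float32))/cv2.contourArea(cv2.convexHull(q.astype(np.float32)))
if __name__=="__main__":
    for nm,p in T.items():
        for n in C:
            x,a=tray(n,cv2.imread(f"pics/{n}0.png"),nm,p); print(nm,n,x.round(4),round(a,2))
    for n in C:
        h=cv2.cvtColor(cv2.imread(f"pics/{n}0.png"),cv2.COLOR_BGR2HSV)
        for w,X in dict(bench=(.55,.05,0),red=(.669,.13,.08),wood=(.606,-.331,.003),blue=(.618,.314,.003),green=(.447,.193,.003)).items():
            u=proj(n,[X])[0].round().astype(int); print(n,w,np.median(h[u[1]-1:u[1]+2,u[0]-1:u[0]+2].reshape(-1,3),0))
E
python3 tray.py
```

```text
t_blue top [0.6182 0.3132] 0.99
t_blue side [0.6165 0.3174] 1.05
t_red top [ 0.4331 -0.2075] 0.99
t_red side [ 0.4313 -0.2015] 0.89
t_black top [ 0.4644 -0.0091] 1.02
t_black side [ 0.4639 -0.0019] 0.83
t_wood top [ 0.607  -0.3329] 1.0
t_wood side [ 0.6059 -0.3267] 0.93
t_green top [0.4436 0.191 ] 0.96
t_green side [0.4425 0.2003] 0.82
top bench [ 99.  15. 116.]
top red [108.  23.  68.]
top wood [ 17.  92. 137.]
top blue [109. 140. 102.]
top green [ 68. 123. 109.]
side bench [ 95.  11. 114.]
side red [105.  15.  66.]
side wood [ 17. 119. 143.]
side blue [108. 156. 101.]
side green [ 69. 167. 104.]
```

The top camera's rim areas match the models to within 4%, so I'll trust it. In the side view, parts of the white rims don't separate from the bench. I'm resetting the colour thresholds to halfway and refitting the stacks and the D-tray yaw.

```bash
python3 - <<'E'
s=open("vis.py").read()
a=s.index("    L=np.zeros(h.shape"); b=s.index("    return L\n")
s=s[:a]+'''    L=np.zeros(h.shape,np.uint8)
    L[(v<72)&(s<110)]=4; L[(s>52)&(h>=7)&(h<25)]=5
    L[(s>75)&(h>98)&(h<125)]=1; L[(s>70)&(h>45)&(h<92)]=2
    r=((s>70)&((h<8)|(h>170))).astype(np.uint8)
    r=cv2.drawContours(r,[cv2.convexHull(c) for c in cv2.findContours(r,0,cv2.CHAIN_APPROX_NONE)[0] if 40<cv2.contourArea(cv2.convexHull(c))<900],-1,1,-1); L[r>0]=3
'''+s[b:]
s=s.replace("i=cv2.GaussianBlur(img,(0,0),.6)","i=img")
s=s.replace('''    if "red" in [s[0] for s in stack]:   # fill ring/disc of the clamp top
        for L in labs.values(): pass
''','')
open("vis.py","w").write(s)
l=open("loc.py").read()
a=l.index("for nm,uv"); b=l.index("b=one(")
l=l[:a]+'''for y in(-2.2,-2.6):
    p,e=fit([("t_green",0)],[[.4436,.191,y]],{"top":I["top"]},("t_green",)); print(p.round(4),e)
p,e=fit([("t_wood",0)],[[.607,-.333,-.45]],{"top":I["top"]},("t_wood",)); print(p.round(4),e)
'''+l[b:]
open("loc.py","w").write(l)
E
python3 loc.py
```

```text
[[ 0.4443  0.1903 -2.3248]] 53.375
[[ 0.4426  0.191  -2.4554]] 54.125
[[ 0.6064 -0.3318 -0.4503]] 54.1875
('top',) [[0.648, -0.0825, 0.0], [0.6468, -0.0803, 0.1081], [0.6472, -0.0842, 0.0]] 118.6
('side',) [[0.647, -0.0759, 0.0], [0.6449, -0.0753, 0.0131], [0.6448, -0.0783, 0.0]] 102.9
('top', 'side') [[0.6464, -0.0771, 0.0], [0.6446, -0.0763, 0.0036], [0.644, -0.0801, 0.0]] 303.6
('top',) [[0.67, 0.1266, -0.3158], [0.6708, 0.1288, 0.0]] 94.1
('side',) [[0.6682, 0.1326, -0.3317], [0.6684, 0.133, 0.0]] 77.2
('top', 'side') [[0.6675, 0.1291, -0.3286], [0.6682, 0.1303, 0.0]] 227.8
```

Both fits agree up to a constant offset between the cameras of about 5 mm in y. The gripper will settle that: once the pyramid is placed at known robot coordinates, it calibrates the top camera. I'll move the pyramid first.

```bash
cat > act.py <<'E'
from bench import manip
import numpy as np,cv2
def rot(a):
    "tool down, closing axis y at yaw a"
    y=np.array([np.cos(a),np.sin(a),0]);z=np.array([0,0,-1.]);return np.c_[np.cross(y,z),y,z]
def best(p,a,turns=(0,np.pi)):
    q0=np.array(manip.current_joint_positions());o=[]
    for t in turns:
        q=manip.solve_ik(p,rot(a+t))
        if q is not None: o.append((np.abs(np.array(q)-q0).max(),a+t))
    return min(o)[1]
def pick(x,y,a,z,up,effort=20,turns=(0,np.pi)):
    a=best([x,y,z],a,turns); manip.move_to([x,y,up],rot(a)); manip.move_linear([x,y,z],rate=.15)
    manip.close(effort); print("width",round(manip.current_gripper_width(),4),"force",manip.current_grasp_force())
    manip.move_linear([x,y,up],rate=.2); return a
def over(x,y,a,up): manip.move_to([x,y,up],rot(a))
def down(x,y,z,up):
    "z: TCP height at which the part stands on the floor"
    manip.move_linear([x,y,z+.012],rate=.2); manip.pause(.2)
    hit=manip.move_linear([x,y,z-.003],rate=.02,force_limit=3)
    print("hit",hit,"dz",round(manip.current_eef_pos()[2]-z,4),"F",np.round(manip.current_contact_force(),1))
def let_go(x,y,up):
    manip.ungrasp(); manip.move_linear([x,y,up],rate=.2)
def look(tag,joints=None):
    if joints is not None: manip.move_joints(joints)
    for n in("top","side"): cv2.imwrite(f"pics/{n}{tag}.png",manip.read_camera(n))
HOME=[-1.268,.264,1.604,0,1.274,-.037]
E
python3 - <<'E'
from act import *
a=pick(.646,-.081,np.pi/2,.090,.20)
x,y=.4644,-.008
over(x,y,a,.10); down(x,y,.013,.10); print(manip.current_gripper_width(),manip.current_eef_pos()); let_go(x,y,.12)
look(1,HOME); print(manip.current_time())
E
cat > l1.py <<'E'
from vis import *
I={n:cv2.imread(f"pics/{n}1.png") for n in C}
for cams in(("top",),("side",)):
    J={n:I[n] for n in cams}
    for y0 in(0.3,-.2):
        p,e=fit([("blue",0),("green",.04)],[[.647,-.081,0],[.646,-.079,y0]],J,("green",));print(cams,p.round(4).tolist(),round(e,1))
b=lambda im:np.clip(im.astype(float)*1.6,0,255).astype(np.uint8)
def c(im,x,y,r,S): return cv2.resize(b(im[y-r:y+r,x-r:x+r]),(S,S),interpolation=cv2.INTER_CUBIC)
t,s=I["top"],I["side"]
cv2.imwrite("pics/crop2.png",np.vstack([np.hstack([c(t,320,178,15,300),c(t,295,243,15,300)]),np.hstack([c(s,333,245,25,300),c(s,241,255,25,300)])]))
E
python3 l1.py
```

```text
width 0.0273 force 19.999968577176332
hit True dz -0.0001 F [-1.7  0.3  4.3]
0.027395320709774393 [ 0.46419026 -0.00796286  0.01286611]
11.5167
('top',) [[0.6471, -0.0818, 0.0], [0.6467, -0.0804, 0.1258]] 105.4
('top',) [[0.6464, -0.0824, 0.0], [0.6466, -0.0805, 0.1121]] 105.2
('side',) [[0.6471, -0.0758, 0.0], [0.6444, -0.0756, 0.0634]] 79.3
('side',) [[0.6469, -0.0758, 0.0], [0.6444, -0.0756, 0.0622]] 79.6
```

View pics/crop2.png

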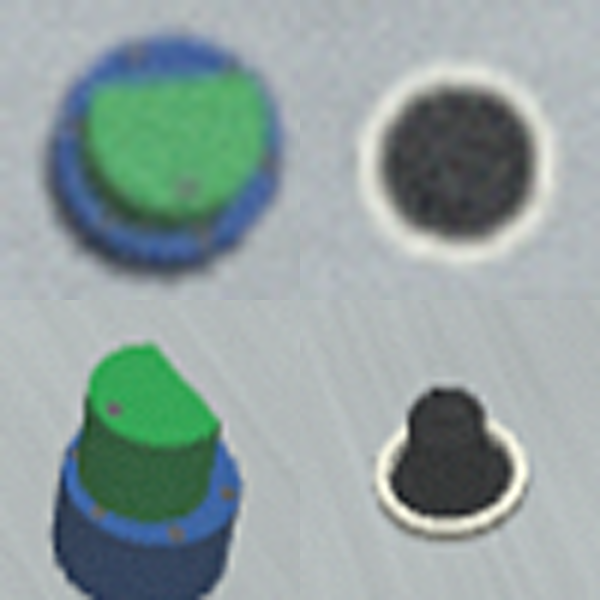

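The pyramid stands upright in its tray in the side crop (447,450). The green flat faces up-image, with its edge running from (92,88) to (240,70) in the crop, so its yaw is about 0.12. I'll squeeze the green part along its own y and then its x, which centres it at a known robot position and aligns the flat. Then I'll look again to calibrate both cameras.

```bash
python3 - <<'E'
from act import *
yaw=.11;x,y=.6455,-.078;z=.052
a=best([x,y,z],yaw+np.pi/2); manip.move_to([x,y,.12],rot(a)); manip.move_linear([x,y,z],rate=.15)
manip.close(8); print("wy",manip.current_gripper_width()); manip.ungrasp(); manip.move_linear([x,y,.10],rate=.25)
X,Y=x-.006*np.cos(yaw),y-.006*np.sin(yaw)
a=best([X,Y,z],yaw); print("a",a); manip.move_to([X,Y,.10],rot(a)); manip.move_linear([X,Y,z],rate=.15)
manip.close(15); print("wx",manip.current_gripper_width(),manip.current_eef_pos()); manip.ungrasp(); manip.move_linear([X,Y,.12],rate=.25)
look(2,HOME); print(manip.current_time())
E
sed 's/1\.png/2.png/' l1.py | sed '/^b=lambda/,$d' > l2.py
cat >> l2.py <<'E'
p,e=fit([("t_black",0),("black",.003)],[[.464,-.004,0],[.464,-.004,0]],{"side":I["side"]},());print(p.round(4).tolist(),e)
E
python3 l2.py
```

```text
wy 0.042090525728771214
a 0.11
wx 0.03554559229472979 [ 0.63945002 -0.07866158  0.0520298 ]
23.1667
('top',) [[0.6473, -0.0817, 0.0], [0.6472, -0.0805, 0.1463]] 100.3
('top',) [[0.6471, -0.0818, 0.0], [0.6471, -0.0805, 0.1174]] 100.0
('side',) [[0.647, -0.0759, 0.0], [0.6448, -0.0756, 0.078]] 81.4
('side',) [[0.647, -0.0759, 0.0], [0.6448, -0.0756, 0.0749]] 81.5
[[0.4639, -0.0003, 0.0], [0.4617, -0.0069, 0.0]] 31.25
```

The x squeeze read 35.5 mm, matching the 36 mm across the flat. The y squeeze read 42 mm where 48 mm was expected, so I'll repeat it and look while the gripper is closed.

Run:
```python
from act import *
yaw=.11;x,y=.6455,-.078;z=.052
a=best([x,y,z],yaw+np.pi/2); manip.move_to([x,y,.12],rot(a)); manip.move_linear([x,y,z],rate=.15)
manip.close(15); print("wy",manip.current_gripper_width(),manip.current_grasp_force(),manip.current_contact_force(),manip.current_eef_pos(),a)
look(3); manip.pause(.3); print("wy",manip.current_gripper_width())
b=lambda im:np.clip(im.astype(float)*1.6,0,255).astype(np.uint8)
s=cv2.imread("pics/side3.png");t=cv2.imread("pics/top3.png")
cv2.imwrite("pics/crop3.png",np.hstack([cv2.resize(b(s[190:280,285:385]),(400,360)),cv2.resize(b(t[130:220,270:370]),(400,360))]))
```

```text
wy 0.04135147933820806 14.944026530720294 [-1.23511489 -0.46794779  0.60002329] [ 0.64550954 -0.07797338  0.05211447] 4.82238898038469
wy 0.0412855640355503
```

View pics/crop3.png

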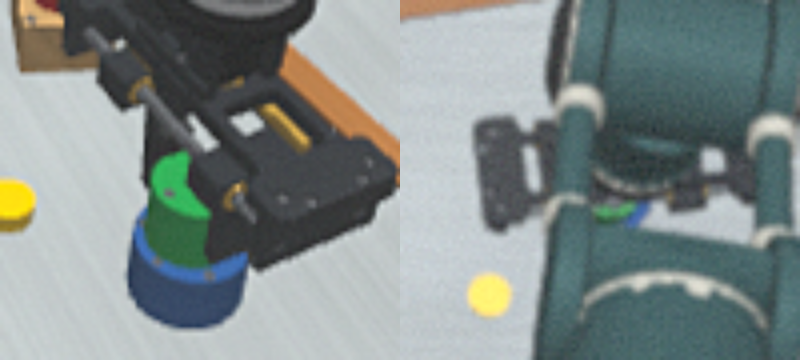

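Run:
```python
from vis import *
g=hull3("green",.6455,-.078,.11,.04)
R=np.array(manip.current_ee_rot());p=np.array(manip.current_eef_pos());print(R.round(3).tolist())
s=cv2.imread("pics/side3.png");s=np.clip(s*1.6,0,255).astype(np.uint8)
a=cv2.resize(s[190:280,285:385],(800,720))[:600]
f=lambda X:((proj("side",X)-[285,190])*8+4).round().astype(int)
for q in np.vstack([f(g)]): cv2.circle(a,tuple(int(v) for v in q),2,(0,255,255),-1)
for sg in(1,-1):
  for w,col in((.0208,(0,0,255)),(.038,(255,0,255))):
    P=[p+R@[dx,sg*w,dz] for dx,dz in((-.009,0),(.009,0),(.009,-.03),(-.009,-.03))]
    cv2.polylines(a,[f(P)],True,col,2)
cv2.imwrite("pics/crop4.png",a)
```

```text
[[0.994, 0.11, -0.0], [0.11, -0.994, 0.0], [-0.0, -0.0, -1.0]]
```

View pics/crop4.png

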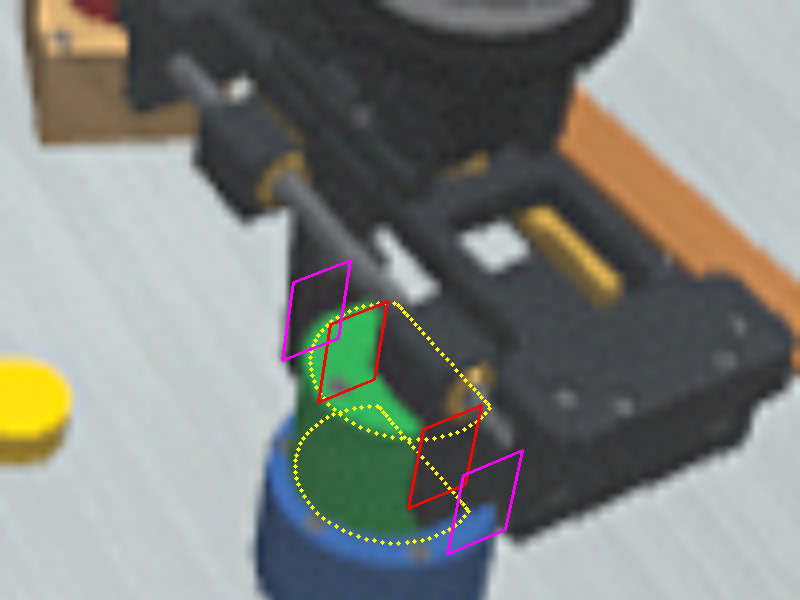

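The gripper sits where the model puts it, and the squeeze is symmetric about the part, so the centring holds whatever the 42 mm reading means. Next I'll settle the green tray's yaw with its rim centre fixed in each camera, then pick green along x and hover over the tray.

```bash
python3 - <<'E'
from vis import *
for n,c in(("top",(.4436,.191)),):
    img=cv2.imread(f"pics/{n}2.png"); L={n:colour(img)}; q=proj(n,hull3("t_green",*c,0,0)); r={n:(*(q.min(0).astype(int)-6),*(q.max(0).astype(int)+7))}
    ys=np.arange(-2.8,-2.1,.05); print(n,[(round(y,2),cost([("t_green",*c,y,0)],L,r)) for y in ys])
    m=(L[n]==2).astype(np.uint8); k=min(cv2.findContours(m,0,cv2.CHAIN_APPROX_NONE)[0],key=lambda k:np.linalg.norm(k.mean((0,1))-q.mean(0)))
    w=unproj(n,k.reshape(-1,2),.003)-c
    for y in(-2.35,-2.45,-2.55):
        R=w@np.array([[np.cos(y),-np.sin(y)],[np.sin(y),np.cos(y)]]); s=(R[:,0]>.009)&(abs(R[:,1])<.02)
        v=np.polyfit(R[s,1],R[s,0],1); print(y,s.sum(),"slope",v[0].round(3),"dist",v[1].round(4),"yaw",round(y-np.arctan(v[0]),3))
E
python3 - <<'E'
from act import *
yaw=.11;x,y=.6455,-.078;z=.052
manip.ungrasp(); manip.move_linear([x,y,.10],rate=.25)
X,Y=x-.006*np.cos(yaw),y-.006*np.sin(yaw)
ty=-2.45
# pick so that the place turn is in range: same quarter relation kept (tool yaw = part yaw + t)
for t in(0,np.pi): 
    print(t,manip.solve_ik([X,Y,z],rot(yaw+t)),manip.solve_ik([.4467,.197,.06],rot(ty+t)))
print(manip.current_time())
E
```

```text
top [(np.float64(-2.8), np.float64(66.9375)), (np.float64(-2.75), np.float64(65.0)), (np.float64(-2.7), np.float64(62.0)), (np.float64(-2.65), np.float64(58.6875)), (np.float64(-2.6), np.float64(57.625)), (np.float64(-2.55), np.float64(55.4375)), (np.float64(-2.5), np.float64(54.3125)), (np.float64(-2.45), np.float64(55.125)), (np.float64(-2.4), np.float64(55.375)), (np.float64(-2.35), np.float64(54.875)), (np.float64(-2.3), np.float64(56.3125)), (np.float64(-2.25), np.float64(57.8125)), (np.float64(-2.2), np.float64(59.875)), (np.float64(-2.15), np.float64(62.9375))]
-2.35 11 slope 0.099 dist 0.013 yaw -2.448
-2.45 12 slope -0.008 dist 0.013 yaw -2.442
-2.55 11 slope -0.123 dist 0.013 yaw -2.428
0 [-1.61031570e-01  3.75934192e-01  1.82719728e+00 -4.44089210e-16
  9.38461177e-01 -2.71031570e-01] None
3.141592653589793 None [ 3.64329615e-01  1.00439457e-01  2.15911499e+00 -4.44089210e-16
  8.82038209e-01 -3.27263039e-01]
28.6083
```

The pick and place yaws can't share an x-axis grasp because joint 6 would need 2.81. A grasp along the part's y works, with joint 6 going from −1.84 to 1.24. I'll re-square green with one x squeeze, grip along y, and hover over the tray to check.

Run:
```python
from act import *
yaw=.11;x,y=.6455,-.078;z=.052
X,Y=x-.006*np.cos(yaw),y-.006*np.sin(yaw)
manip.move_to([X,Y,.10],rot(yaw)); manip.move_linear([X,Y,z],rate=.2); manip.close(15); print("wx",manip.current_gripper_width()); manip.ungrasp(); manip.move_linear([X,Y,.10],rate=.25)
X,Y=x-.003*np.cos(yaw),y-.003*np.sin(yaw)
a=pick(X,Y,yaw+np.pi/2,z,.12,20,turns=(0,))
look("4a")
ty=-2.45;tx=np.array([.4425,.1933]); c=tx-.003*np.array([np.cos(ty),np.sin(ty)])
over(*c,ty+np.pi/2,.07); manip.move_linear([*c,.03],rate=.15); manip.pause(.2); look(4); print(manip.current_eef_pos(),manip.current_gripper_width(),manip.current_time())
b=lambda im:np.clip(im.astype(float)*1.6,0,255).astype(np.uint8)
s=cv2.imread("pics/side4.png");t=cv2.imread("pics/top4.png");s1=cv2.imread("pics/side4a.png")
cv2.imwrite("pics/crop5.png",np.hstack([cv2.resize(b(s[175:225,180:240]),(480,400),interpolation=2),cv2.resize(b(s1[170:240,290:370]),(310,271)) if 0 else cv2.resize(b(s1[190:270,290:354]),(320,400),interpolation=2)]))
```

```text
wx 0.03531252869216166
width 0.0413 force 19.950439087115228
[0.44562616 0.19551587 0.03094895] 0.04101825527902895 39.15
```

View pics/crop5.png

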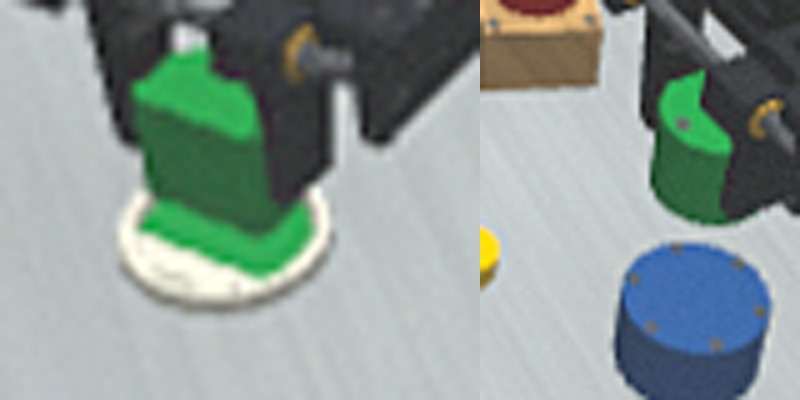

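The hover view shows green's flat towards the camera, nearly parallel to the tray's straight wall. The flat's bottom edge runs from (152,193) to (265,235) in the crop and the wall edge from (140,225) to (260,275). I'll project the model to find the relative offset.

Run:
```python
from vis import *
p=np.array(manip.current_eef_pos()); ty=-2.45; u=np.array([np.cos(ty),np.sin(ty)]); o=p[:2]+.003*u
g=hull3("green",*o,ty,p[2]-.012)
img=cv2.imread("pics/side4.png"); s=cv2.resize(np.clip(img*1.6,0,255).astype(np.uint8)[175:225,180:240],(720,600),interpolation=2)
f=lambda X:(proj("side",X)-[180,175]+.5)*12
def dots(P,c): 
    for q in f(P).round().astype(int): cv2.circle(s,tuple(int(v) for v in q),2,c,-1)
dots(g,(0,0,255))
th=np.linspace(-.99,.99,40)
for c,col in(((.4425,.1933),(255,0,255)),):
    q=OUT["t_green"]@np.array([[u[0],u[1]],[-u[1],u[0]]])+c; dots(np.c_[q,np.full(72,.008)],col)
    dots(np.c_[circ(.0335)+c,np.full(72,.008)],(0,255,255))
cv2.imwrite("pics/crop6.png",s)
```

```text
(no output)
```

View pics/crop6.png

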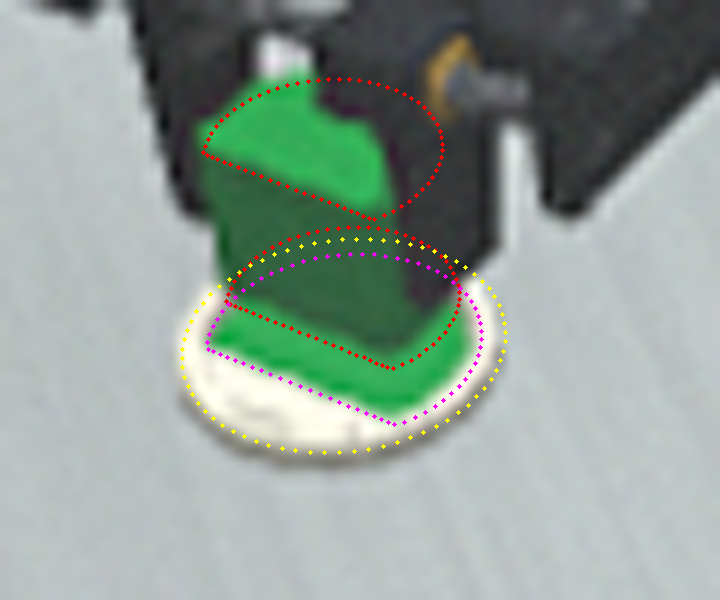

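The offsets are within about 1 mm, but the part's flat slopes 0.30 in the image and the wall 0.37, so I need a small yaw correction. I'll solve both yaws from the edge slopes.

Run:
```python
from vis import *
p=np.array(manip.current_eef_pos()); u=np.array([np.cos(-2.45),np.sin(-2.45)]); o=p[:2]+.003*u
def ends(c,x,h,z,y):
    e=np.array([[x,h],[x,-h]])@np.array([[np.cos(y),np.sin(y)],[-np.sin(y),np.cos(y)]])+c
    return proj("side",np.c_[e,[z,z]])
def slope(*a): q=ends(*a); d=q[1]-q[0]; return d[1]/d[0]
# measured edges: fit lines on gradient of the raw picture
img=cv2.imread("pics/side4.png"); L=img.astype(float)
def edge(c,x,h,z,y,ch,rng=3.5):
    q=ends(c,x,h,z,y); pts=[]
    n=np.array([-(q[1]-q[0])[1],(q[1]-q[0])[0]]); n/=np.linalg.norm(n)
    t=np.linspace(-rng,rng,57)
    for s in np.linspace(.12,.75,20):
        m=q[0]+s*(q[1]-q[0]); w=(m+np.outer(t,n)).astype(np.float32)
        v=cv2.remap(ch.astype(np.float32),w[:,:1].copy(),w[:,1:].copy(),cv2.INTER_CUBIC).ravel()
        g=abs(np.gradient(cv2.GaussianBlur(v.reshape(-1,1),(1,9),0).ravel())); pts.append(m+t[g.argmax()]*n)
    pts=np.array(pts); vx,vy,_,_=cv2.fitLine(pts.astype(np.float32),cv2.DIST_HUBER,0,.01,.01).ravel()
    return vy/vx, pts.mean(0)-(q[0]+.435*(q[1]-q[0]))
ys=np.linspace(-2.8,-2.1,141)
for nm,a,ch in(("tray wall",((.4425,.1933),.0155,.0239,.008),L[...,2]),("flat top",(o,.012,.0208,p[2]+.028),L[...,1]),("flat bottom",(o,.012,.0208,p[2]-.012),L[...,1])):
    s,d=edge(*a,-2.45,ch); print(nm,"slope",round(s,3),"yaw",round(ys[np.argmin([abs(slope(*a,y)-s) for y in ys])],3),"offset px",d.round(2))
```

```text
tray wall slope 0.407 yaw -2.45 offset px [ 0.13 -0.32]
flat top slope 0.401 yaw -2.465 offset px [ 0.19 -0.49]
flat bottom slope 0.422 yaw -2.47 offset px [ 0.3  -0.75]
```

The numeric edges agree to about 1° (tray −2.45, part −2.465), and the part sits about 0.7 mm too far from the wall. I'll correct that and lower it.

Run:
```python
from act import *
ty=-2.45;u=np.array([np.cos(ty),np.sin(ty)]); c=np.array([.4425,.1933])-.003*u+.0007*u
manip.move_linear([*c,.03],rate=.05,frame=rot(ty+.015+np.pi/2))
hit=manip.move_linear([*c,.013],rate=.03,force_limit=3)
print(hit,manip.current_eef_pos(),manip.current_contact_force(),manip.current_gripper_width(),manip.current_time())
```

```text
True [0.44403487 0.19465966 0.01479339] [0.78193966 0.34926529 2.11256429] 0.041122538893991686 39.9
```

Green is on the floor: TCP at 0.0148 where 0.015 was expected. I'll let go, then do red, wood and blue in that order so nothing passes over a tall stack, using positions corrected by the calibrated camera offset.

```bash
python3 - <<'E'
from act import *
manip.ungrasp(); p=manip.current_eef_pos(); manip.move_linear([p[0],p[1],.10],rate=.2)
H=np.pi/2
pick(.669,.1305,H,.052,.16); x,y=.4315,-.205; a=best([x,y,.02],0)
over(x,y,a,.10); down(x,y,.015,.1); let_go(x,y,.12)
pick(.6687,.1297,-.325+H,.012,.16); x,y=.6055,-.3305; a=best([x,y,.02],-.45+H)
over(x,y,a,.10); down(x,y,.015,.1); let_go(x,y,.12); print(manip.current_time())
look(5,HOME); print(manip.current_time())
b=lambda im:np.clip(im.astype(float)*1.6,0,255).astype(np.uint8)
s=cv2.imread("pics/side5.png");t=cv2.imread("pics/top5.png")
cv2.imwrite("pics/crop7.png",np.hstack([cv2.resize(b(s[150:410,180:430]),(500,520),interpolation=2),np.vstack([cv2.resize(b(t[y-20:y+20,x-20:x+20]),(173,173)) for x,y in((223,252),(367,255),(409,194))]).astype(np.uint8)[:520].copy() if 0 else cv2.resize(np.vstack([b(t[y-22:y+22,x-22:x+22]) for x,y in((223,252),(367,255),(409,194))]),(173,520),interpolation=2)]))
E
python3 - <<'E'
import sys;sys.path.insert(0,".")
import os;os.chdir(".")
from vis import *
for n in C: 
    p,e=fit([("blue",0)],[[.647,-.08,0]],{n:cv2.imread(f"pics/{n}5.png")},()); print(n,p.round(4),e)
E
```

```text
width 0.0452 force 19.999755900353193
hit True dz 0.0 F [-0.9  0.3  3.5]
width 0.0598 force 19.982672380283475
hit True dz 0.0005 F [ 0.5 -1.5  3.2]
57.5333
59.4583
top [[ 0.6464 -0.0812  0.    ]] 78.9375
side [[ 0.6462 -0.077   0.    ]] 90.125
```

View pics/crop7.png

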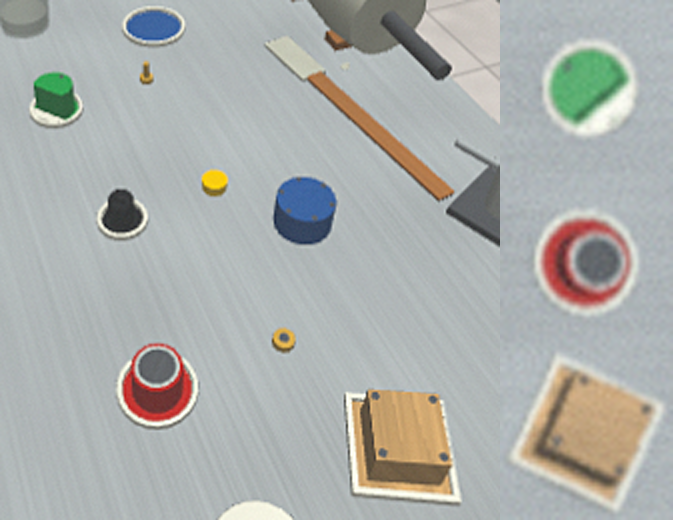

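All four are down in their trays: green (55,95), black (122,210), red (157,370) and wood (408,435) in the side view, all upright. Now blue, at about (0.646,−0.079).

Run:
```python
from act import *
H=np.pi/2
pick(.6458,-.079,H,.012,.12,25); x,y=.6167,.3152; a=best([x,y,.02],H)
over(x,y,a,.10); down(x,y,.015,.1); let_go(x,y,.14)
look(6,HOME); print(manip.current_time())
b=lambda im:np.clip(im.astype(float)*1.6,0,255).astype(np.uint8)
s=cv2.imread("pics/side6.png");t=cv2.imread("pics/top6.png")
cv2.imwrite("pics/crop8.png",np.hstack([cv2.resize(b(s[130:410,170:430]),(500,538),interpolation=2),cv2.resize(b(t[160:220,165:195]),(269,538),interpolation=2)]))
```

```text
width 0.0633 force 24.998563276603818
hit True dz 0.0009 F [-0.3 -0.4  4.8]
71.7833
```

View pics/crop8.png

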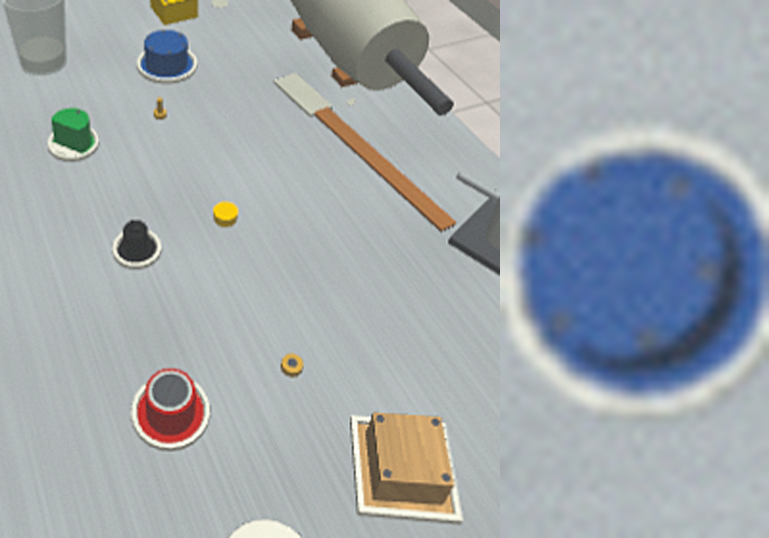

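All five parts stand upright in their trays, and blue (167,50) is inside its rim. The gripper is open and the arm is clear, so I'm handing in.

```bash
python3 -c "
from bench import manip
print(manip.finish_job())"
```

```text
the job is handed in; nothing more can be done
None
```

I handed the job in after about 72 s: in the last pictures all five parts stand upright in their own trays, the rotator's flat is against its straight wall, and the arm is clear with the gripper open.

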